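# Chock a row of bottles lying on the bench

## Robot

A 6-joint arm with a two-finger parallel gripper is mounted at the origin on a cart in front of the work surface, level with it; the furniture and walls round the work are solid. World frame = base frame: x ahead of the robot, y to its left, z up, the work surface at z = 0. Lengths are in m, angles in rad, forces in N, time in s.
With the tool pointing down it reaches from about 0.3 to 0.875 m from the base axis. Payload 6.4 kg.
Tool frame: the origin (TCP) lies between the finger pads; the fingertips stand 19 mm ahead of it and the grasp point (between the pads) is the TCP (ctrl.tips_ahead is the z of the fingertips in the tool frame, in m); z points along the fingers, y is the line along which they close (so a half turn about z gives the same grasp; the last joint's range is limited). The gripper opens to 85 mm and grips with 20 to 120 N. Pads are 22 mm wide; open, the fingers measure 114 mm over their backs; the gripper's body (76 mm by 85 mm) begins 54 mm behind the grasp point. The pads swing forward as they close: fully open they stand 13 mm farther back than shut.
Start: joints at [1.128, 0.181, 1.607, -0, 1.354, -0.206], TCP at [0.135, 0.559, 0.25] pointing down, gripper open.
Joint ranges: [-2.99, 2.99], [-0.89, 2.07], [0.3, 2.58], [-1.14, 4.28], [0, 2.63], [-3.12, 3.12]. Speed limits (rad/s): [2.57, 2.57, 3.01, 3.14, 3.14, 3.14].

## Interface

Orientations are given as a unit quaternion [w, x, y, z].
In Python, from bench import readout, vision, ctrl gives the robot as it stands.
- The arm moves only by the tool play_rows, never from a script. Its arguments are lists of equal length, an entry for each row: "xyz": the shift along the tool's x, y, z in mm, a list of three; "rot": the turn, a rotation vector about the tool's x, y, z in rad, a list of three; "grip": the opening, from 0 (shut) to 1 (fully open). In form: {"xyz": [[x, y, z], ...], "rot": [[rx, ry, rz], ...], "grip": [grip, ...]}. A call has exactly 10 rows; each row is the pose to reach, as a shift and turn from the pose commanded when the call began, along the tool's axes at that moment; what a row does not reach only later rows make up. A row lasts 1/8 s, in which the tool goes at most 62.5 mm and 10.7 degrees, less where a joint would pass 70% of its speed; a pose out of reach is approached as far as the arm can. A call with a gripper value outside its range is refused whole. The fingers move at their own pace and stop on an object; the grip force is fixed at half the most. Time passes only in rows, so rows that repeat a pose let the fingers close, or fill a call up. It gives the time, the measured TCP pose, the force, the opening and the grip force at its end, in the units of the state.
- readout.get_obs(): the state, without advancing time (a new reading comes with each control period).
- vision.camera(name): name is "side" or "top"; returns a dict with "color" (420x560x3 uint8, red, green, blue), "depth" (420x560 float32, m along the optical axis (not along the pixel's ray), 0 where there is no reading), "camera_matrix" (3x3 intrinsics, pixels), "extrinsics" (4x4, takes a point from camera to world coordinates). Camera axes: x right, y down, z forward; pixel columns grow to the right and rows downward; lengths in m; the calibration is good to about 2 mm. A picture is of the moment at which its call begins.
- ctrl.hand_in(): hands the job in; it is judged then, once.
The state is a dict: "time_s": time; "q": joint angles; "dq": joint speeds; "joint_efforts": joint torques, N m; "eef_pos": TCP position; "eef_rot": TCP orientation; "wrist_force": force on the tool from outside, world axes, zero at the start; "torque": the same for the moment, N m; "opening": opening from 0.0 (shut) to 1.0 (fully open); "grasp_force": force on a finger pad.
Only numpy, scipy, OpenCV 4.12 (cv2) and the standard library are available. Lean on these libraries where they do the work, as an engineer would, in place of code of your own. Each camera call takes 0.05 s, during which the arm holds its last target. There are 200 camera calls.

## Task

Three reagent bottles lie loose on their sides on the bench mat, with a wedge-shaped chock beyond each end of the row. Close the row up so that each bottle lies against the next, with the middle bottle staying about where it is, and leave both chocks square and snug against the two end bottles so that nothing can roll. Roll the bottles and slide the chocks along the mat without lifting any of them, and leave the petri dish, the timer and the marker pen where they are.

Things in the scene. Friction and masses are not known exactly. Their poses are not given: they have to be found in the camera images.
- bottle_left_center (a point): the bottle at the left (+y) end of the row: white reagent bottle with a screw cap, lying on its side across the row with its cap towards the robot. Body 56 mm in diameter (straight for 57 mm), 105 mm long over all, about 0.16 kg, rolls easily. The point is on the bottle's axis at the middle of the straight part of the body, 32 mm from its base, 31 mm above the bench while it lies on the mat; the z axis runs along the bottle towards the cap.
- bottle_middle_center (a point): the middle bottle of the row: white reagent bottle with a screw cap, lying on its side across the row with its cap towards the robot. Body 56 mm in diameter (straight for 57 mm), 105 mm long over all, about 0.16 kg, rolls easily. The point is on the bottle's axis at the middle of the straight part of the body, 32 mm from its base, 31 mm above the bench while it lies on the mat; the z axis runs along the bottle towards the cap.
- bottle_right_center (a point): the bottle at the right (-y) end of the row: white reagent bottle with a screw cap, lying on its side across the row with its cap towards the robot. Body 56 mm in diameter (straight for 57 mm), 105 mm long over all, about 0.16 kg, rolls easily. The point is on the bottle's axis at the middle of the straight part of the body, 32 mm from its base, 31 mm above the bench while it lies on the mat; the z axis runs along the bottle towards the cap.
- chock_left_center (a point): chock beyond the left (+y) end of the row: solid grey wedge flat on the mat, 60 mm long (its x), 100 mm wide (its y), 36 mm high, about 0.4 kg, slides with friction about 0.6. Point: its centre, half-way up. x points to its sloping face, towards the bottles. Its back is an upright face 30 mm behind the point, free to push on.
- chock_left_toe (a point): middle of the toe of the left chock's sloping face, at mat level, 30 mm ahead of its centre. The face rises at 60 degrees from horizontal to the flat top. When it just touches a bottle lying square to it, the bottle's axis is 17 mm ahead of this point (47 mm ahead of the chock's centre).
- chock_right_center (a point): chock beyond the right (-y) end of the row: solid grey wedge flat on the mat, 60 mm long (its x), 100 mm wide (its y), 36 mm high, about 0.4 kg, slides with friction about 0.6. Point: its centre, half-way up. x points to its sloping face, towards the bottles. Its back is an upright face 30 mm behind the point, free to push on.
- chock_right_toe (a point): middle of the toe of the right chock's sloping face, at mat level, 30 mm ahead of its centre. The face rises at 60 degrees from horizontal to the flat top. When it just touches a bottle lying square to it, the bottle's axis is 17 mm ahead of this point (47 mm ahead of the chock's centre).
- mat: flat dark rubber bench mat fixed on the bench under the row, 280 mm (x) by 560 mm (y), 3 mm thick; origin at the centre of its underside. The row runs roughly along its y axis.
- dish: round clear petri dish with a pink bottom, 60 mm across, 15 mm high, loose on the mat beyond the row; origin at the centre of its underside. To be left alone.
- timer: small pale lab timer with three buttons, 58 x 62 x 18 mm, loose on the mat beyond the row; origin at the centre of its underside. To be left alone.
- marker: white and black marker pen, 135 mm long (its y), 17 mm thick, loose on the mat between the robot and the row; origin at the centre of its underside. To be left alone.

How it is judged:
At the end, for the whole second after the job is handed in: Bottles lie flat, neighbours' axes within 62 mm and 0.2 rad; each end bottle's axis is 30 to 53 mm ahead of its chock's centre, within 30 mm sideways and 0.2 rad of square; chocks flat; middle bottle within 60 mm of its start; all at rest; dish, timer and marker within 40 mm of their starts (horizontal distance between bottle_left_center and bottle_middle_center below 0.062 m and horizontal distance between bottle_middle_center and bottle_right_center below 0.062 m and x of bottle_left_center in the frame of chock_left_center between 0.03 and 0.053 m and y of bottle_left_center in the frame of chock_left_center between -0.03 and 0.03 m and angle between the y axis of chock_left_center and the z axis of bottle_left_center, either way round below 0.2 rad and angle between each of chock_left_center, chock_right_center's own z axis and vertical below 0.08 rad and height (world z) of each of chock_left_center, chock_right_center below 0.025 m and x of bottle_right_center in the frame of chock_right_center between 0.03 and 0.053 m and y of bottle_right_center in the frame of chock_right_center between -0.03 and 0.03 m and angle between the y axis of chock_right_center and the z axis of bottle_right_center, either way round below 0.2 rad and angle between the z axis of bottle_left_center and the z axis of bottle_middle_center, either way round below 0.2 rad and angle between the z axis of bottle_middle_center and the z axis of bottle_right_center, either way round below 0.2 rad and height (world z) of each of bottle_left_center, bottle_middle_center, bottle_right_center below 0.036 m and angle between bottle_left_center's own z axis and vertical between 1.45 and 1.69 rad and angle between bottle_middle_center's own z axis and vertical between 1.45 and 1.69 rad and angle between bottle_right_center's own z axis and vertical between 1.45 and 1.69 rad and distance of bottle_middle_center from where it was at the start of the episode below 0.06 m and linear speed of each of bottle_left, bottle_middle, bottle_right, chock_left, chock_right below 0.01 m/s); the robot touches nothing.
It fails at once if a bottle is lifted or stood up (height (world z) of any of bottle_left_center, bottle_middle_center, bottle_right_center above 0.055 m).
It fails at once if a chock is lifted (height (world z) of any of chock_left_center, chock_right_center above 0.045 m).
It fails at once if the petri dish is moved by more than 40 mm (distance of dish from where it was at the start of the episode above 0.04 m).
It fails at once if the timer is moved by more than 40 mm (distance of timer from where it was at the start of the episode above 0.04 m).
It fails at once if the marker pen is moved by more than 40 mm (distance of marker from where it was at the start of the episode above 0.04 m).
It also fails if it takes over 48 s, if anything falls off the work surface, if the arm or the gripper's body presses on something with over 40 N, if the wrist force passes 120 N, or if a joint passes its speed limit or range.

## Working session

There is one attempt and no reset: what is moved stays moved. The work goes in short steps, Python scripts to look and compute and a tool call to move; the robot and the scene stay as the last step left them, time stands still between calls to the robot, and variables do not carry over. Pictures are saved under pics/ and viewed, at most 10 in all, crops included, and the job is handed in when it is done.

Besides the shell and the picture viewer there is one more tool, called as name(argument=value, ...), one argument or row to a line, values as JSON. play_rows: Moves the arm, as the interface text tells. Its arguments: {"type":"object","properties":{"xyz":{"type":"array","items":{"type":"array","items":{"type":"number"}}},"rot":{"type":"array","items":{"type":"array","items":{"type":"number"}}},"grip":{"type":"array","items":{"type":"number"}}},"required":["xyz","rot","grip"]}

```bash
mkdir -p pics; cat > h.py <<'E'
import numpy as np, cv2
from bench import readout, vision, ctrl
def cam(n):
    c=vision.camera(n); K=c["camera_matrix"];T=c["extrinsics"];d=c["depth"]
    v,u=np.mgrid[:420,:560]
    P=np.stack([(u-K[0,2])/K[0,0]*d,(v-K[1,2])/K[1,1]*d,d],-1)@T[:3,:3].T+T[:3,3]
    P[d==0]=np.nan
    return c["color"],P,c
def save(n,img): cv2.imwrite("pics/"+n,img[:,:,::-1])
E
python3 - <<'E'
from h import *
for n in("top","side"):
    i,P,c=cam(n); save(n+"0.png",i); print(n,c["extrinsics"].round(3).tolist(),c["camera_matrix"].round(1).tolist())
o=readout.get_obs();print(o)
E
```

```text
top [[0.013, -0.995, 0.098, 0.48], [-1.0, -0.012, 0.015, -0.015], [-0.014, -0.098, -0.995, 0.904], [0.0, 0.0, 0.0, 1.0]] [[426.4, 0.0, 283.0], [0.0, 426.4, 213.2], [0.0, 0.0, 1.0]]
side [[0.868, -0.288, 0.404, 0.116], [-0.496, -0.533, 0.686, -0.738], [0.018, -0.796, -0.605, 0.745], [0.0, 0.0, 0.0, 1.0]] [[533.6, 0.0, 271.0], [0.0, 533.6, 206.5], [0.0, 0.0, 1.0]]
{'time_s': 0.1, 'q': array([ 1.12772798e+00,  1.81456206e-01,  1.60787766e+00,  5.29395085e-06,
        1.35383687e+00, -2.06309975e-01]), 'dq': array([ 0.00078941, -0.00236015, -0.00148099,  0.00048552,  0.00018788,
       -0.00067411]), 'joint_efforts': array([ 1.25585488e-03, -4.45874190e+01, -3.52245319e+01, -1.70692192e-04,
        3.95799274e-03, -4.81912579e-06]), 'eef_pos': array([0.13465245, 0.55853618, 0.24949483]), 'eef_rot': array([-2.54165528e-04,  1.18103423e-01,  9.93000986e-01, -7.46991481e-04]), 'wrist_force': array([-0.62758629,  0.1555415 ,  0.94462014]), 'torque': array([ 0.01131033, -0.01543699, -0.06709438]), 'grasp_force': 0.0, 'opening': 0.997592160107966}
```

View pics/top0.png

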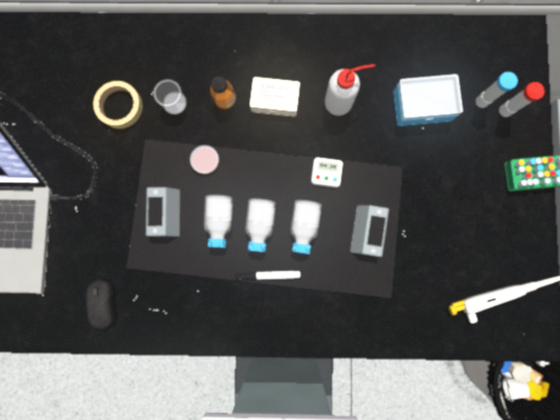

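View pics/side0.png

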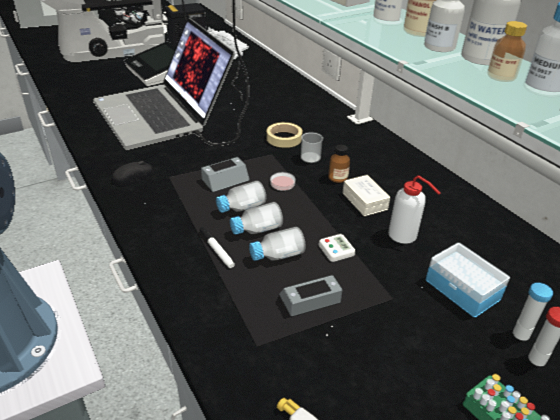

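The top view shows the left chock at about (162,212), the bottles at (218,215), (261,220) and (306,222), the right chock at (370,231), the marker at (270,275), the dish at (204,159) and the timer at (326,171). The side view agrees.

```bash
cat >> h.py <<'E'
def project(c,p):
    T=c["extrinsics"];q=(np.asarray(p)-T[:3,3])@T[:3,:3]; q=q@c["camera_matrix"].T; return q[:,:2]/q[:,2:]
def ray(c,uv,z):
    T=c["extrinsics"];K=c["camera_matrix"]
    d=np.c_[np.asarray(uv,float),np.ones(len(uv))]@np.linalg.inv(K).T@T[:3,:3].T
    return T[:3,3]+d*((z-T[2,3])/d[:,2:])
def measure():
    i,P,c=cam("top"); hsv=cv2.cvtColor(i,cv2.COLOR_RGB2HSV).astype(int); out={}
    h,s,v=hsv[...,0],hsv[...,1],hsv[...,2]
    roi=np.zeros((420,560),bool); roi[130:300,120:410]=True
    def comps(m,amin):
        n,l,st,ce=cv2.connectedComponentsWithStats(m.astype(np.uint8),connectivity=4)
        return [(l==k) for k in range(1,n) if st[k,4]>amin]
    Z=np.nan_to_num(P[...,2])
    for m in comps(roi&(Z>0.008),60):
        vv,uu=np.nonzero(m); z=np.percentile(Z[m],95)
        print("comp px(%.0f,%.0f) n%d z95 %.3f xy %s"%(uu.mean(),vv.mean(),m.sum(),z,P[m][:,:2].mean(0).round(3)))
    # caps: blue
    for m in comps(roi&(h>90)&(h<115)&(s>120)&(v>100),40):
        uv=np.argwhere(m)[:,::-1]; print("cap",ray(c,[uv.mean(0)],0.04)[0].round(4),m.sum())
    return i,P,c,hsv
E
python3 - <<'E'
from h import *
i,P,c,hsv=measure()
for y in (0.27,.25,.13,.03,-.08,-.2,-.22):pass
for u,v in((155,212),(175,212),(162,195),(218,205),(261,210),(306,212),(375,231),(357,231),(370,250)): print(u,v,P[v,u].round(4),hsv[v,u],i[v,u])
save("c0.png",cv2.resize(i[140:300,125:405],None,fx=2.8,fy=2.8,interpolation=cv2.INTER_CUBIC))
E
```

```text
comp px(204,159) n635 z95 0.020 xy [0.68  0.168]
comp px(326,172) n763 z95 0.021 xy [ 0.655 -0.091]
comp px(161,212) n1522 z95 0.041 xy [0.566 0.249]
comp px(217,219) n1242 z95 0.058 xy [0.551 0.13 ]
comp px(259,223) n1234 z95 0.058 xy [0.544 0.046]
comp px(304,225) n1237 z95 0.058 xy [ 0.542 -0.045]
comp px(370,231) n1475 z95 0.040 xy [ 0.533 -0.179]
comp px(266,275) n461 z95 0.019 xy [0.438 0.031]
cap [0.503  0.1319 0.04  ] 154
cap [0.4957 0.0506 0.04  ] 145
cap [ 0.4941 -0.0395  0.04  ] 156
155 212 [0.5648 0.2599 0.039 ] [ 0  0 56] [56 56 56]
175 212 [0.568  0.2265 0.0108] [102   9 143] [138 141 143]
162 195 [0.5999 0.2466 0.0402] [ 99  12 207] [197 204 207]
218 205 [0.5784 0.1278 0.0585] [  0   0 255] [255 255 255]
261 210 [0.5696 0.0417 0.057 ] [  0   0 254] [254 254 254]
306 212 [ 0.5669 -0.0483  0.0545] [  0   0 254] [254 254 254]
375 231 [ 0.5315 -0.1888  0.039 ] [165   9  59] [59 57 58]
357 231 [ 0.5324 -0.1559  0.0173] [ 95  11 137] [131 136 137]
370 250 [ 0.4931 -0.1782  0.0403] [100   7 225] [219 223 225]
```

View pics/c0.png

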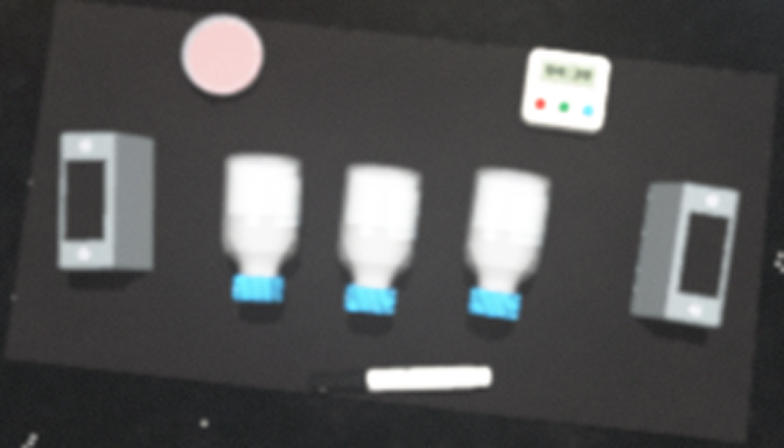

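The enlarged crop shows the same layout: sloping faces pointing inwards, all bottles nearly square, and the dish and timer well behind the row (far side). Next I fit accurate poses.

```bash
cat >> h.py <<'E'
def poses(show=True):
    i,P,c=cam("top"); Z=np.nan_to_num(P[...,2]); hsv=cv2.cvtColor(i,cv2.COLOR_RGB2HSV).astype(int)
    roi=np.zeros(Z.shape,bool); roi[130:300,120:410]=True; R={}
    def comps(m,a):
        n,l,st,_=cv2.connectedComponentsWithStats(m.astype(np.uint8),connectivity=4)
        return [l==k for k in range(1,n) if st[k,4]>a]
    # chocks: top face between 34 and 45 mm, grey or dark, not part of bottle
    top=roi&(Z>.035)&(Z<.045)&(hsv[...,1]<60)
    top=cv2.morphologyEx(top.astype(np.uint8),cv2.MORPH_OPEN,np.ones((5,5)))>0
    for m in comps(top,400):
        q=P[m][:,:2].astype(np.float32)*1000
        (cx,cy),(w,h),a=cv2.minAreaRect(q); b=cv2.boxPoints(((cx,cy),(w,h),a))
        e=max((b[1]-b[0],b[2]-b[1]),key=np.linalg.norm); e=e/np.linalg.norm(e); e=e*np.sign(e[0])
        s=-1 if cy>40 else 1; n=np.array([-e[1],e[0]])*s  # chock x axis
        n=n*(np.sign(n[1])*s)
        ctr=np.array([cx,cy])+10.4*n
        R["L" if cy>40 else "R"]=(ctr,n,e)
        print("chock",cy>40 and "L" or "R","ctr",ctr.round(1),"top",round(w,1),round(h,1),"yaw of wide axis",round(float(np.arctan2(e[1],e[0])),3))
    blue=roi&(hsv[...,0]>90)&(hsv[...,0]<115)&(hsv[...,1]>120)&(hsv[...,2]>100)
    B=[]
    for m in comps(blue,40):
        k=ray(c,[np.argwhere(m)[:,::-1].mean(0)],.042)[0,:2]*1000
        # crest: points higher than 50 mm near this cap, farther in x
        g=roi&(Z>.05)&(Z<.075)&(abs(P[...,1]*1000-k[1])<35)&(hsv[...,1]<60)
        q=P[g][:,:2]*1000
        x0=q[:,0].max()
        mid=np.median(q[abs(q[:,0]-(x0-32))<25],0)
        B.append((k,mid,x0))
    for k,mid,x0 in sorted(B,key=lambda t:-t[0][1]):
        ax=k-mid; a=np.arctan2(-ax[1],-ax[0]); 
        print("bottle mid",np.round(mid,1),"cap",k.round(1),"base x",round(x0,1),"yaw(base dir)",round(float(a),3))
    return R,B,i
E
python3 -c "
from h import *
poses()"
```

```text
chock L ctr [566.5 249.3] top 97.5 42.4 yaw of wide axis 0.018
chock R ctr [ 533.8 -177.7] top 41.3 100.0 yaw of wide axis -0.162
bottle mid [568.2 131.6] cap [502.9 131.4] base x 599.4 yaw(base dir) 0.002
bottle mid [559.8  45.4] cap [495.9  50.4] base x 592.4 yaw(base dir) -0.078
bottle mid [559.3 -48.2] cap [494.  -39.2] base x 591.5 yaw(base dir) -0.136
```

play_rows(
  xyz=[
    [-40,-41,0],
    [-80,-82,0],
    [-120,-124,0],
    [-160,-165,0],
    [-199,-206,0],
    [-255,-192,0],
    [-311,-179,20],
    [-367,-165,45],
    [-423,-152,70],
    [-479,-138,100],
  ],
  rot=[
    [0,0,0.13],
    [0,0,0.27],
    [0,0,0.4],
    [0,0,0.54],
    [0,0,0.67],
    [0,0,0.81],
    [0,0,0.94],
    [0,0,1.08],
    [0,0,1.21],
    [0,0,1.344],
  ],
  grip=[0.5,0.5,0.5,0.5,0.5,0.5,0.5,0.5,0.5,0.5],
)

```text
time_s: 1.45
eef_pos: [0.5675, 0.3122, 0.1509]
eef_rot: [0.0, 0.712, 0.702, 0.0]
wrist_force: [0.3, 1.0, 0.9]
opening: 0.501
grasp_force: 0.0
```

play_rows(
  xyz=[
    [0,0,30],
    [0,0,60],
    [0,0,90],
    [0,0,112],
    [0,0,120],
    [-4,0,120],
    [-8,0,120],
    [-12,0,120],
    [-16,0,120],
    [-20,0,120],
  ],
  rot=[
    [0,0,0],
    [0,0,0],
    [0,0,0],
    [0,0,0],
    [0,0,0],
    [0,0,0],
    [0,0,0],
    [0,0,0],
    [0,0,0],
    [0,0,0],
  ],
  grip=[0.5,0.5,0.5,0.5,0.5,0.5,0.5,0.5,0.5,0.5],
)

```text
time_s: 2.7
eef_pos: [0.5653, 0.2921, 0.0321]
eef_rot: [0.0, 0.711, 0.704, 0.0]
wrist_force: [-0.1, 0.4, -0.7]
opening: 0.502
grasp_force: 0.0
```

play_rows(
  xyz=[
    [-5,0,0],
    [-10,0,0],
    [-15,0,0],
    [-20,0,0],
    [-25,0,0],
    [-30,0,0],
    [-35,0,0],
    [-40,0,0],
    [-45,0,0],
    [-50,0,0],
  ],
  rot=[
    [0,0,0],
    [0,0,0],
    [0,0,0],
    [0,0,0],
    [0,0,0],
    [0,0,0],
    [0,0,0],
    [0,0,0],
    [0,0,0],
    [0,0,0],
  ],
  grip=[0.5,0.5,0.5,0.5,0.5,0.5,0.5,0.5,0.5,0.5],
)

```text
time_s: 3.95
eef_pos: [0.5649, 0.2423, 0.032]
eef_rot: [0.0, 0.711, 0.704, 0.0]
wrist_force: [-0.0, 5.4, 3.2]
opening: 0.499
grasp_force: 2.6
```

```bash
python3 -c "
from h import *
R,B,i=poses();save('p1.png',i)"
```

```text
chock L ctr [564.8 200.4] top 97.4 41.4 yaw of wide axis 0.0
chock R ctr [ 533.6 -178.2] top 41.3 99.8 yaw of wide axis -0.143
bottle mid [566.9 131.3] cap [503.  131.1] base x 599.4 yaw(base dir) 0.003
bottle mid [559.7  45.1] cap [495.8  50.2] base x 592.4 yaw(base dir) -0.08
bottle mid [556.7 -48.3] cap [493.9 -39.9] base x 589.2 yaw(base dir) -0.132
```

play_rows(
  xyz=[
    [-5,0,0],
    [-10,0,0],
    [-14,0,0],
    [-18,0,0],
    [-20,0,0],
    [-22,0,0],
    [-24,0,0],
    [-26,0,0],
    [-28,0,0],
    [-30,0,0],
  ],
  rot=[
    [0,0,0],
    [0,0,0],
    [0,0,0],
    [0,0,0],
    [0,0,0],
    [0,0,0],
    [0,0,0],
    [0,0,0],
    [0,0,0],
    [0,0,0],
  ],
  grip=[0.5,0.5,0.5,0.5,0.5,0.5,0.5,0.5,0.5,0.5],
)

```text
time_s: 5.25
eef_pos: [0.5644, 0.2127, 0.032]
eef_rot: [-0.0, 0.711, 0.704, 0.0]
wrist_force: [1.1, 5.1, 3.6]
opening: 0.499
grasp_force: 2.8
```

```bash
python3 -c "
from h import *
R,B,i=poses();save('p2.png',i)"
```

```text
chock L ctr [565.1 170.9] top 41.7 97.6 yaw of wide axis -0.005
chock R ctr [ 533.6 -177.4] top 41.3 99.9 yaw of wide axis -0.139
bottle mid [566.9 125.3] cap [502.9 126.6] base x 599.5 yaw(base dir) -0.021
bottle mid [560.2  45.2] cap [495.7  50.1] base x 592.2 yaw(base dir) -0.075
bottle mid [557.1 -48.2] cap [493.9 -39.8] base x 589.4 yaw(base dir) -0.132
```

play_rows(
  xyz=[
    [-2,0,0],
    [-4,0,0],
    [-7,0,0],
    [-9,0,0],
    [-12,0,0],
    [-14,0,0],
    [-16,0,0],
    [-18,0,0],
    [-20,0,0],
    [-22,0,0],
  ],
  rot=[
    [0,0,0],
    [0,0,0],
    [0,0,0],
    [0,0,0],
    [0,0,0],
    [0,0,0],
    [0,0,0],
    [0,0,0],
    [0,0,0],
    [0,0,0],
  ],
  grip=[0.5,0.5,0.5,0.5,0.5,0.5,0.5,0.5,0.5,0.5],
)

```text
time_s: 6.55
eef_pos: [0.5642, 0.1906, 0.0319]
eef_rot: [-0.0, 0.711, 0.704, 0.0]
wrist_force: [0.0, 5.7, 4.3]
opening: 0.498
grasp_force: 2.8
```

```bash
python3 -c "
from h import *
R,B,i=poses();save('p3.png',i)"
```

```text
chock L ctr [564.5 148.8] top 41.4 99.2 yaw of wide axis -0.011
chock R ctr [ 533.4 -177.2] top 42.2 99.1 yaw of wide axis -0.155
bottle mid [565.1  99.1] cap [501.4 100.8] base x 597.9 yaw(base dir) -0.026
bottle mid [563.8  46.2] cap [495.7  49.5] base x 596.2 yaw(base dir) -0.049
bottle mid [557.1 -48.1] cap [494.  -39.9] base x 589.4 yaw(base dir) -0.129
```

play_rows(
  xyz=[
    [8,0,0],
    [20,0,0],
    [24,0,-35],
    [24,0,-75],
    [10,0,-110],
    [-40,-4,-110],
    [-100,-9,-110],
    [-160,-14,-110],
    [-220,-19,-110],
    [-280,-24,-110],
  ],
  rot=[
    [0,0,0],
    [0,0,0],
    [0,0,0],
    [0,0,0],
    [0,0,0],
    [0,0,0.02],
    [0,0,0.05],
    [0,0,0.08],
    [0,0,0.1],
    [0,0,0.125],
  ],
  grip=[0.5,0.5,0.5,0.5,0.5,0.5,0.5,0.5,0.5,0.5],
)

```text
time_s: 7.85
eef_pos: [0.5368, -0.0907, 0.1416]
eef_rot: [-0.0, 0.753, 0.658, -0.0]
wrist_force: [0.7, -0.5, 0.4]
opening: 0.499
grasp_force: 0.0
```

```bash
python3 -c "
from h import *
o=readout.get_obs();r=o['eef_rot'];yaw=2*np.arctan2(r[2],r[1])-np.pi/2
print(o['eef_pos'],yaw)
ty=np.array([np.cos(yaw),np.sin(yaw)]);tx=np.array([-ty[1],ty[0]])
c=np.array([533.5,-177.5]); t=c-64*tx
d=t-o['eef_pos'][:2]*1000; print(t,d@tx,d@ty)"
```

```text
[ 0.53683607 -0.09066056  0.14157891] -0.13515669760362936
[ 524.8762828  -240.91633466] -150.49700387868575 8.395588788149933
```

play_rows(
  xyz=[
    [-50,3,0],
    [-100,6,0],
    [-150,8,0],
    [-150,8,35],
    [-150,8,70],
    [-150,8,100],
    [-150,8,110],
    [-145,8,110],
    [-139,8,110],
    [-132,8,110],
  ],
  rot=[
    [0,0,0],
    [0,0,0],
    [0,0,0],
    [0,0,0],
    [0,0,0],
    [0,0,0],
    [0,0,0],
    [0,0,0],
    [0,0,0],
    [0,0,0],
  ],
  grip=[0.5,0.5,0.5,0.5,0.5,0.5,0.5,0.5,0.5,0.5],
)

```text
time_s: 9.1
eef_pos: [0.5284, -0.2211, 0.0331]
eef_rot: [0.001, 0.753, 0.658, 0.0]
wrist_force: [-0.2, 0.6, 0.5]
opening: 0.5
grasp_force: 0.0
```

play_rows(
  xyz=[
    [5,0,0],
    [10,0,0],
    [15,0,0],
    [20,0,0],
    [25,0,0],
    [30,0,0],
    [35,0,0],
    [40,0,0],
    [45,0,0],
    [50,0,0],
  ],
  rot=[
    [0,0,0],
    [0,0,0],
    [0,0,0],
    [0,0,0],
    [0,0,0],
    [0,0,0],
    [0,0,0],
    [0,0,0],
    [0,0,0],
    [0,0,0],
  ],
  grip=[0.5,0.5,0.5,0.5,0.5,0.5,0.5,0.5,0.5,0.5],
)

```text
time_s: 10.35
eef_pos: [0.5352, -0.1729, 0.033]
eef_rot: [0.002, 0.753, 0.658, -0.0]
wrist_force: [-0.7, -5.2, 3.6]
opening: 0.501
grasp_force: 2.9
```

```bash
python3 -c "
from h import *
R,B,i=poses();save('p4.png',i)"
```

```text
chock L ctr [564.4 148.5] top 41.0 99.1 yaw of wide axis -0.02
bottle mid [564.9  99.3] cap [501.4 100.8] base x 597.7 yaw(base dir) -0.023
bottle mid [564.2  45.8] cap [495.7  49.4] base x 596.2 yaw(base dir) -0.053
bottle mid [557.  -48.2] cap [493.9 -39.9] base x 589.3 yaw(base dir) -0.13
```

View pics/p4.png

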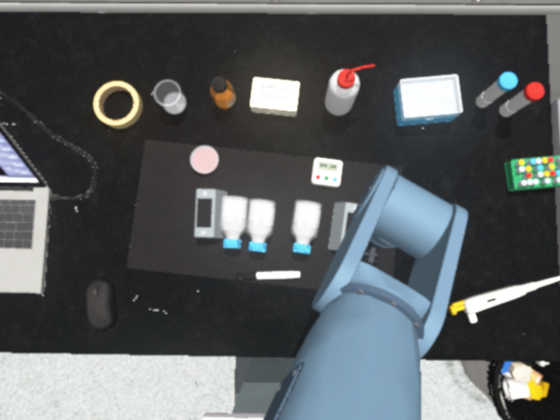

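In the picture the left chock (207,213), left bottle (235,218) and middle bottle (262,222) are closed up. The right chock's slope is at (342,226), about 35 mm short of its bottle (306,225). I push on.

play_rows(
  xyz=[
    [5,0,0],
    [10,0,0],
    [15,0,0],
    [20,0,0],
    [25,0,0],
    [30,0,0],
    [34,0,0],
    [37,0,0],
    [39,0,0],
    [41,0,0],
  ],
  rot=[
    [0,0,0],
    [0,0,0],
    [0,0,0],
    [0,0,0],
    [0,0,0],
    [0,0,0],
    [0,0,0],
    [0,0,0],
    [0,0,0],
    [0,0,0],
  ],
  grip=[0.5,0.5,0.5,0.5,0.5,0.5,0.5,0.5,0.5,0.5],
)

```text
time_s: 11.65
eef_pos: [0.5407, -0.1325, 0.033]
eef_rot: [0.002, 0.753, 0.658, -0.0]
wrist_force: [-0.8, -7.0, 4.7]
opening: 0.5
grasp_force: 3.5
```

play_rows(
  xyz=[
    [2,0,0],
    [4,0,0],
    [6,0,0],
    [8,0,0],
    [11,0,0],
    [13,0,0],
    [16,0,0],
    [18,0,0],
    [20,0,0],
    [22,0,0],
  ],
  rot=[
    [0,0,0],
    [0,0,0],
    [0,0,0],
    [0,0,0],
    [0,0,0],
    [0,0,0],
    [0,0,0],
    [0,0,0],
    [0,0,0],
    [0,0,0],
  ],
  grip=[0.5,0.5,0.5,0.5,0.5,0.5,0.5,0.5,0.5,0.5],
)

```text
time_s: 12.9
eef_pos: [0.5437, -0.1106, 0.033]
eef_rot: [0.002, 0.753, 0.658, -0.0]
wrist_force: [-1.4, -6.3, 4.7]
opening: 0.502
grasp_force: 3.7
```

```bash
python3 -c "
from h import *
R,B,i=poses();save('p5.png',i)"
```

```text
chock L ctr [564.3 148.1] top 41.7 99.7 yaw of wide axis -0.011
bottle mid [565.6  99.3] cap [501.4 100.9] base x 597.8 yaw(base dir) -0.025
bottle mid [564.3  45.9] cap [495.7  49.4] base x 596.0 yaw(base dir) -0.051
bottle mid [560.9 -22.6] cap [497.8 -12.6] base x 593.3 yaw(base dir) -0.158
```

play_rows(
  xyz=[
    [2,0,0],
    [4,0,0],
    [5.5,0,0],
    [7,0,0],
    [8,0,0],
    [9.5,0,0],
    [11,0,0],
    [12,0,0],
    [13,0,0],
    [14,0,0],
  ],
  rot=[
    [0,0,0],
    [0,0,-0.01],
    [0,0,-0.02],
    [0,0,-0.03],
    [0,0,-0.04],
    [0,0,-0.05],
    [0,0,-0.05],
    [0,0,-0.05],
    [0,0,-0.05],
    [0,0,-0.05],
  ],
  grip=[0.5,0.5,0.5,0.5,0.5,0.5,0.5,0.5,0.5,0.5],
)

```text
time_s: 14.2
eef_pos: [0.5456, -0.0969, 0.0329]
eef_rot: [0.002, 0.737, 0.676, -0.0]
wrist_force: [-1.0, -8.0, 4.0]
opening: 0.501
grasp_force: 4.2
```

```bash
python3 -c "
from h import *
R,B,i=poses();save('p6.png',i)"
```

```text
chock L ctr [565.3 148.6] top 41.4 97.4 yaw of wide axis -0.02
bottle mid [565.3  99.3] cap [501.3 101. ] base x 597.9 yaw(base dir) -0.027
bottle mid [563.7  47.2] cap [495.6  49.2] base x 596.0 yaw(base dir) -0.029
bottle mid [562.3  -4.2] cap [498.8   3.2] base x 593.2 yaw(base dir) -0.115
```

play_rows(
  xyz=[
    [-6,0,0],
    [-16,0,0],
    [-26,0,0],
    [-26,0,-40],
    [-26,0,-90],
    [-60,0,-120],
    [-115,0,-120],
    [-170,0,-120],
    [-225,0,-120],
    [-225,0,-120],
  ],
  rot=[
    [0,0,0],
    [0,0,0],
    [0,0,0],
    [0,0,0],
    [0,0,0],
    [0,0,0],
    [0,0,0],
    [0,0,0],
    [0,0,0],
    [0,0,0],
  ],
  grip=[0.5,0.5,0.5,0.5,0.5,0.5,0.5,0.5,0.5,0.5],
)

```text
time_s: 15.5
eef_pos: [0.5244, -0.3239, 0.1517]
eef_rot: [0.001, 0.738, 0.675, -0.0]
wrist_force: [0.5, 0.5, -0.3]
opening: 0.503
grasp_force: 0.0
```

```bash
python3 -c "
from h import *
R,B,i=poses()
i,P,c=cam('top');save('p7.png',cv2.resize(i[140:300,125:405],None,fx=2.8,fy=2.8,interpolation=cv2.INTER_CUBIC))
# per-x slices: crest positions as middle of runs above 52 mm
p=P[150:270,120:400].reshape(-1,3)*1000
for x in (550,565,580):
    s=p[(abs(p[:,0]-x)<4)&(p[:,1]<135)&(p[:,1]>-45)]
    b=np.round(np.arange(-45,135,5)); k=np.digitize(s[:,1],b)
    print(x,[(int(b[j-1]),int(s[k==j,2].mean())) for j in np.unique(k)])
"
```

```text
chock L ctr [564.6 149.2] top 99.1 41.4 yaw of wide axis 0.015
chock R ctr [547.9 -54.5] top 41.1 99.6 yaw of wide axis -0.074
bottle mid [566.7  99.5] cap [501.4 101. ] base x 597.9 yaw(base dir) -0.023
bottle mid [564.   47.1] cap [495.6  49.4] base x 596.3 yaw(base dir) -0.033
bottle mid [562.1  -8.6] cap [497.2  -5.8] base x 593.1 yaw(base dir) -0.043
550 [(-45, 32), (-40, 29), (-35, 45), (-30, 51), (-25, 53), (-20, 56), (-15, 57), (-10, 57), (-5, 55), (0, 54), (5, 52), (10, 47), (15, 38), (20, 41), (25, 49), (30, 53), (35, 56), (40, 56), (45, 57), (50, 56), (55, 55), (60, 52), (65, 48), (70, 42), (75, 44), (80, 49), (85, 53), (90, 56), (95, 56), (100, 57), (105, 56), (110, 55), (115, 52), (120, 47), (125, 43), (130, 25)]
565 [(-45, 31), (-40, 31), (-35, 46), (-30, 52), (-25, 54), (-20, 57), (-15, 58), (-10, 58), (-5, 56), (0, 54), (5, 50), (10, 44), (15, 37), (20, 45), (25, 51), (30, 55), (35, 55), (40, 57), (45, 57), (50, 57), (55, 55), (60, 51), (65, 46), (70, 39), (75, 44), (80, 50), (85, 54), (90, 55), (95, 57), (100, 57), (105, 56), (110, 55), (115, 52), (120, 47), (125, 40), (130, 25)]
580 [(-45, 26), (-40, 40), (-35, 49), (-30, 53), (-25, 55), (-20, 57), (-15, 58), (-10, 57), (-5, 56), (0, 54), (5, 51), (10, 44), (15, 37), (20, 46), (25, 52), (30, 54), (35, 56), (40, 58), (45, 57), (50, 57), (55, 55), (60, 50), (65, 44), (70, 37), (75, 45), (80, 52), (85, 55), (90, 56), (95, 57), (100, 57), (105, 56), (110, 54), (115, 50), (120, 46), (125, 22), (130, 27)]
```

View pics/p7.png

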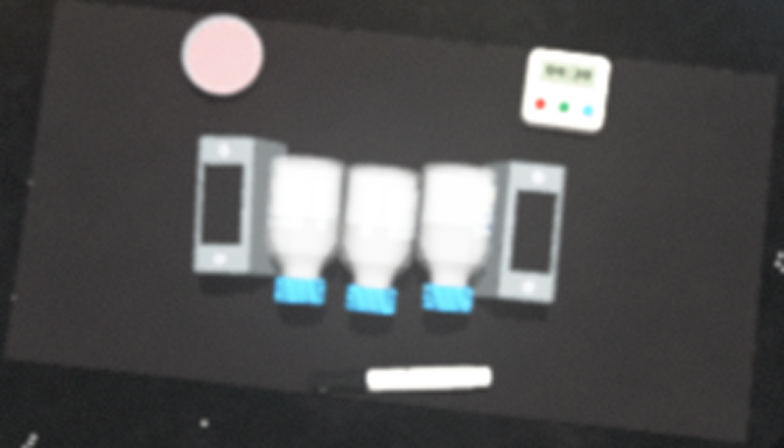

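The crop shows the row closed: left chock (232,205), bottles at (300,225), (372,235) and (447,232), right chock (530,232). The dish, timer and marker are unmoved. I let about a second pass and check that nothing is rolling.

play_rows(
  xyz=[
    [0,0,0],
    [0,0,0],
    [0,0,0],
    [0,0,0],
    [0,0,0],
    [0,0,0],
    [0,0,0],
    [0,0,0],
    [0,0,0],
    [0,0,0],
  ],
  rot=[
    [0,0,0],
    [0,0,0],
    [0,0,0],
    [0,0,0],
    [0,0,0],
    [0,0,0],
    [0,0,0],
    [0,0,0],
    [0,0,0],
    [0,0,0],
  ],
  grip=[0.5,0.5,0.5,0.5,0.5,0.5,0.5,0.5,0.5,0.5],
)

```text
time_s: 16.85
eef_pos: [0.5255, -0.3195, 0.1517]
eef_rot: [0.0, 0.737, 0.676, -0.0]
wrist_force: [0.4, -0.3, -0.1]
opening: 0.503
grasp_force: 0.0
```

```bash
python3 -c "
from h import *
poses()"
```

```text
chock L ctr [564.1 148.5] top 40.7 100.0 yaw of wide axis -0.022
chock R ctr [547.6 -54.4] top 40.8 98.8 yaw of wide axis -0.077
bottle mid [565.3  99.3] cap [501.4 101.2] base x 597.8 yaw(base dir) -0.029
bottle mid [564.3  47.3] cap [495.7  49.5] base x 596.0 yaw(base dir) -0.031
bottle mid [562.2 -10.1] cap [497.3  -6.1] base x 593.1 yaw(base dir) -0.061
```

Everything is at rest and inside the tolerances, so I hand in.

```bash
python3 -c "
from bench import ctrl
print(ctrl.hand_in())"
```

```text
the job is handed in; nothing more can be done
None
```

The row is closed with both chocks against the end bottles, and the job is handed in at about 17 s; the last camera check showed everything at rest and within tolerance, but the hand-in returned no verdict.

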